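# Fetch the hanging sugar box from behind the jar and tin

### The arm

A 6-joint arm with a two-finger parallel gripper is mounted at the origin on the work surface. World frame = base frame: x ahead of the robot, y to its left, z up, the work surface at z = 0. Lengths are in m, angles in rad, forces in N, time in s.
With the tool pointing down it reaches from about 0.25 to 0.775 m from the base axis. Payload 8.9 kg.
Tool frame: the origin (TCP) lies at the very end of the fingers, on their centre line; the grasp point (between the pads) lies 19 mm behind it; z points along the fingers, y is the line along which they close (so a half turn about z gives the same grasp; the last joint's range is limited). The gripper opens to 85 mm and grips with 20 to 120 N. Pads are 22 mm wide; open, the fingers measure 114 mm over their backs; the gripper's body (76 mm by 85 mm) begins 54 mm behind the grasp point. The pads swing forward as they close: fully open they stand 13 mm farther back than shut.
Start: joints at [1.138, 0.291, -0.153, 1.127, 0, 1.431], TCP at [0.152, 0.503, 0.231] pointing down, gripper open.
Joint ranges: [-2.52, 2.52], [-0.91, 1.74], [-1.3, 1.37], [-1.96, 2.02], [-1.52, 1.47], [-3.14, 3.14]. Speed limits (rad/s): [2.22, 2.22, 2.79, 3.14, 3.14, 3.14].

### API

Orientations are given as a 3x3 rotation matrix whose columns are the frame's x, y, z axes.
In Python, from plant import * gives the robot as it stands. The module is installed in compiled form; this text tells all that it offers.
- The arm moves only by the tool apply_moves, never from a script. Its argument "plan" is a list of rows, each a list of 5 numbers: the shift along the tool's x, y, z in mm, then the turn about the tool's z in rad, then the opening, from -1 (shut) to 1 (fully open). A call has 1 to 10 rows; each row shifts and turns the commanded pose from where the row before left it, along the tool's axes as they then stand; what a row does not reach is not made up. A row lasts 1/8 s, in which the tool goes at most 62.5 mm and 10.7 degrees, less where a joint would pass 70% of its speed; a pose out of reach is approached as far as the arm can. A call is refused whole if a number of a shift passes 62.5 or a number of a turn 0.188, either way. A call with a gripper value outside its range is refused whole. The fingers move at their own pace and stop on an object; "force" is the grip in N (left out, the last holds). Time passes only in rows, so rows that do not move let the fingers close. It gives the time, the measured TCP pose, the force, the opening and the grip force at its end, in the units of the state.
- get_state(): the state, without advancing time (a new reading comes with each control period).
- read_camera(name): name is "side" or "top"; returns a dict with "color" (420x560x3 uint8, red, green, blue), "mtx" (3x3 intrinsics, pixels), "R" (3x3) and "t" (3): a world point X has camera coordinates R X + t. Camera axes: x right, y down, z forward; pixel columns grow to the right and rows downward; lengths in m; the calibration is good to about 2 mm. A picture is of the moment at which its call begins. There is no depth.
- close_job(): hands the job in; it is judged then, once.
Trained networks look in a picture, given as the dict that the camera call returned (one of the last four; its "shot" number tells which), for a name from the list of things; names that differ only in an ending like _2 or _b are one class to them, and where a whole thing is asked for, a point or a joint stands for the part that bears it (a point fixed in the world has none). Each returns a list of dicts, best first, with "score" (0 to 1); they miss things now and then, are a little off and sometimes report something else, mostly with a low value. They report only what shows in the picture. A call takes as long as a camera call. They do not tell look-alikes from the thing itself.
- masks_of(picture, label): "pixels" (420x560 bool, what is visible of it).
- spot_point(picture, label): "at" ([x, y, z] in m, in the coordinates of the camera as it stood for that picture, good to about 4 mm: a listed point, or the origin of a listed thing).
The state is a dict: "time": time; "joints": joint angles; "qvel": joint speeds; "joint_torque": joint torques, N m; "tcp_pos": TCP position; "tcp_rot": TCP orientation; "contact_force": force on the tool from outside, world axes, zero at the start; "ft_torque": the same for the moment, N m; "opening": finger opening in m; "grasp_force": force on a finger pad.
Only numpy, scipy, OpenCV 4.12 (cv2) and the standard library are available. Lean on these libraries where they do the work, as an engineer would, in place of code of your own. Each camera call takes 0.05 s, during which the arm holds its last target. There are 200 camera calls.

### The job

The round jar and the square tin stand in the way of the little wooden sugar box that hangs by a keyhole on the rack's screw: first move both of them, upright, into the grey tray, and leave them there while you lift the sugar box up and off its screw and stand it upright in the middle of the round cork trivet. Then put the jar and the tin back on the rack, each where it stood at the start. Leave the mug, the salt shaker and the pepper mill alone.

Things in the scene. Friction and masses are not known exactly. Their poses are not given: they have to be found in the camera images.
- jar: Round white ceramic jar with a wooden lid, 44 mm diameter all the way up, 110 mm tall, up to 0.3 kg. Origin: centre of its underside, z up. Stands on the rack in front of the sugar box, left or right of the tin.
- tin: Square metal tin with a dark lid, 44 x 44 mm, 90 mm tall, up to 0.22 kg. Origin: centre of its underside, z up, x and y square to its sides. Stands on the rack beside the jar, centres about 76 mm apart along the rack's y (32 mm between them). Its final turn about the vertical does not matter.
- sugar_box: Open wooden box of sugar lumps, 50 mm deep (x), 62 mm wide (y), under 0.3 kg. Origin: centre of underside; z up, +x to its back. Side walls 65 mm high, front 50; back plate 5 thick, 90 high. Grip across the side walls. Keyhole in the plate: 20 mm square hole centred 55 mm above the underside, 7 mm slot from it up to 76 mm. Hangs with underside 30 mm above the table, leaning 2 degrees at most.
- rack: Dark wooden rack, fixed. Origin: centre of its underside; +x to its upright back panel, y along the panel. Plinth 150 (x) x 250 (y) mm, top 15 mm above the table; thin cork spots at x = -27, y = +-38 mm mark the places of jar and tin, about 8 mm in front of the sugar box. Panel: front face at x = +55 mm, 18 mm thick, top 120 mm above the table.
- screw (a point): Screw that holds the sugar box: front of its head, at rack x = 45.5 mm, y = 0, 104 mm above the table. Head 11 mm diameter, 3 mm thick; shank 4.4 mm, 6.5 mm long from panel to head. It sits at the top of the keyhole slot: raise the box 19 mm (14 to 23 works), then pull it at least 12 mm straight off along the rack's -x.
- tray: Low grey plastic tray fixed to the counter, on the left or right side: 210 (x) x 150 (y) mm outside, walls 5 mm thick, rim 18 mm above the table, floor 5 mm above the table. Origin: centre of its underside. The jar and the tin both fit in it, side by side along its x.
- trivet: Round cork trivet fixed to the counter, on the other side from the tray: 140 mm diameter, 8 mm thick. Origin: centre of its underside; its top is 8 mm higher.
- mug: Orange mug, 76 mm diameter plus a handle that points roughly towards the robot, 85 mm tall, standing in front of the rack, nearer the robot. Bystander. Origin: centre of its underside.
- shaker: Steel salt shaker, 40 mm diameter, 83 mm tall, beside the rack towards the far side. Bystander. Origin: centre of its underside.
- mill: Wooden pepper mill, 48 mm diameter, 128 mm tall, on the rack's other side towards the far side. Bystander. Origin: centre of its underside.
Not all that is in view belongs to the job. What is shaped like the tin but blue or yellow is not meant.

How it is judged:
On the way, in this order (a step that is already met when the one before it is completed fails the run):
1. the jar and the tin both stand upright in the tray, released, the sugar box still hanging (x of jar in the frame of tray between -0.082 and 0.082 m and y of jar in the frame of tray between -0.052 and 0.052 m and z of each of jar, tin in the frame of tray below 0.012 m and angle between each of jar, tin's own z axis and vertical below 0.12 rad and linear speed of each of jar, tin below 0.03 m/s and contact force between each of jar, tin and the fingers below 0.1 N and x of tin in the frame of tray between -0.082 and 0.082 m and y of tin in the frame of tray between -0.052 and 0.052 m and horizontal distance between sugar_box and screw below 0.04 m and z of sugar_box in the frame of rack above 0.022 m), for 0.2 s.
2. the sugar box stands upright on the middle of the trivet, released, while jar and tin still stand in the tray (horizontal distance between sugar_box and trivet below 0.015 m and z of sugar_box in the frame of trivet below 0.013 m and angle between each of sugar_box, jar, tin's own z axis and vertical below 0.12 rad and linear speed of each of sugar_box, jar, tin below 0.03 m/s and contact force between each of sugar_box, jar, tin and the fingers below 0.1 N and x of jar in the frame of tray between -0.082 and 0.082 m and y of jar in the frame of tray between -0.052 and 0.052 m and z of each of jar, tin in the frame of tray below 0.012 m and x of tin in the frame of tray between -0.082 and 0.082 m and y of tin in the frame of tray between -0.052 and 0.052 m), for 0.2 s.
At the end, for the whole second after the job is handed in: The sugar box stands upright on the trivet, its centre within 15 mm of the trivet's; the jar and the tin stand upright on the rack, each within 15 mm of where it stood at the start; all three are released and at rest; mug, shaker and mill are upright and within 30 mm of where they were (horizontal distance between sugar_box and trivet below 0.015 m and z of sugar_box in the frame of trivet below 0.013 m and angle between each of sugar_box, jar, tin, mug, shaker, mill's own z axis and vertical below 0.12 rad and linear speed of each of sugar_box, jar, tin below 0.03 m/s and contact force between each of sugar_box, jar, tin and the fingers below 0.1 N and distance of each of jar, tin from where it was at the start of the episode below 0.015 m and distance of each of mug, shaker, mill from where it was at the start of the episode below 0.03 m); the robot touches nothing.
It fails at once if the mug, shaker or mill is pushed more than 30 mm or tipped over (distance of any of mug, shaker, mill from where it was at the start of the episode above 0.03 m or angle between any of mug, shaker, mill's own z axis and vertical above 0.5 rad).
It fails at once if the jar, the tin or the sugar box is tipped more than 40 degrees (angle between any of jar, tin, sugar_box's own z axis and vertical above 0.7 rad).
It also fails if it takes over 131 s, if anything falls off the work surface, if the arm or the gripper's body presses on something with over 40 N, if the wrist force passes 120 N, or if a joint passes its speed limit or range.

## Working session

There is one attempt and no reset: what is moved stays moved. The work goes in short steps, Python scripts to look and compute and a tool call to move; the robot and the scene stay as the last step left them, time stands still between calls to the robot, and variables do not carry over. Pictures are saved under pics/ and viewed, at most 14 in all, crops included, and the job is handed in when it is done.

Besides the shell and the picture viewer there is one more tool, called after "Emit:" in YAML: its name, and indented under it one key for each argument. apply_moves: Moves the arm, as the interface text tells. Its arguments: {"type":"object","properties":{"plan":{"type":"array"},"force":{"type":"number"}},"required":["plan"]}

```bash
mkdir -p pics
cat > h.py <<'E'
from plant import *
import numpy as np, cv2
def w(p,at): return np.array(p["R"]).T@(np.array(at)-np.array(p["t"]))
def ray(p,u,v,z):
    R=np.array(p["R"]);t=np.array(p["t"]);c=-R.T@t
    d=R.T@np.linalg.inv(p["mtx"])@np.array([u,v,1.]);return c+d*(z-c[2])/d[2]
def save(p,n): cv2.imwrite(f"pics/{n}.png",np.array(p["color"])[:,:,::-1])
E
python3 - <<'E'
from h import *
np.set_printoptions(precision=3,suppress=True)
s=get_state();print(s)
for n in("side","top"):
    p=read_camera(n);save(p,n+"0");print(n,"cam at",-np.array(p["R"]).T@p["t"])
    for l in "jar tin sugar_box rack screw tray trivet mug shaker mill".split():
        for d in spot_point(p,l)[:3]: print(l,round(d["score"],2),w(p,d["at"]))
E
```

```text
{'time': 0.0, 'joints': array([ 1.138,  0.291, -0.154,  1.127,  0.   ,  1.431]), 'qvel': array([-0.   , -0.001,  0.   , -0.002,  0.   ,  0.   ]), 'joint_torque': array([ -0.002, -53.714,  33.137,   0.016,  -0.   ,  -0.   ]), 'tcp_pos': array([0.152, 0.502, 0.231]), 'tcp_rot': array([[-0.957,  0.29 , -0.001],
       [ 0.29 ,  0.957, -0.001],
       [ 0.   , -0.001, -1.   ]]), 'contact_force': array([0.153, 0.345, 0.071]), 'ft_torque': array([ 0.009, -0.002, -0.005]), 'grasp_force': 0.0, 'opening': 0.08556860763192502}
side cam at [ 0.528 -0.72   0.818]
jar 0.7 [ 0.588 -0.077  0.016]
tin 0.89 [ 0.599 -0.004  0.016]
tin 0.84 [ 0.435  0.11  -0.001]
tin 0.79 [ 0.674  0.167 -0.001]
sugar_box 0.65 [ 0.648 -0.05   0.027]
rack 0.83 [ 0.62  -0.046  0.   ]
screw 0.96 [ 0.664 -0.05   0.101]
tray 0.61 [0.459 0.315 0.001]
trivet 0.63 [ 0.478 -0.314  0.   ]
mug 0.92 [ 0.429  0.005 -0.001]
mug 0.27 [ 0.665 -0.255 -0.002]
shaker 0.89 [ 0.675  0.255 -0.001]
shaker 0.48 [ 0.645 -0.047  0.029]
mill 0.7 [ 0.666 -0.253 -0.001]
top cam at [0.433 0.021 1.078]
jar 0.74 [ 0.587 -0.073  0.015]
tin 0.95 [0.435 0.112 0.   ]
tin 0.82 [ 0.675  0.168 -0.001]
tin 0.68 [ 0.6   -0.004  0.014]
sugar_box 0.84 [ 0.648 -0.042  0.031]
rack 0.9 [ 0.622 -0.041 -0.003]
screw 0.79 [ 0.667 -0.046  0.103]
tray 0.74 [0.463 0.315 0.002]
tray 0.19 [ 0.649 -0.043  0.033]
trivet 0.86 [ 0.472 -0.313  0.   ]
mug 0.55 [0.425 0.01  0.003]
shaker 0.96 [0.678 0.259 0.   ]
mill 0.73 [ 0.661 -0.252  0.001]
mill 0.2 [0.678 0.261 0.002]
```

View pics/side0.png

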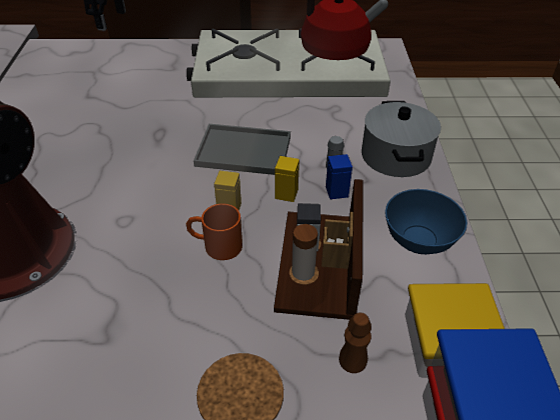

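View pics/top0.png

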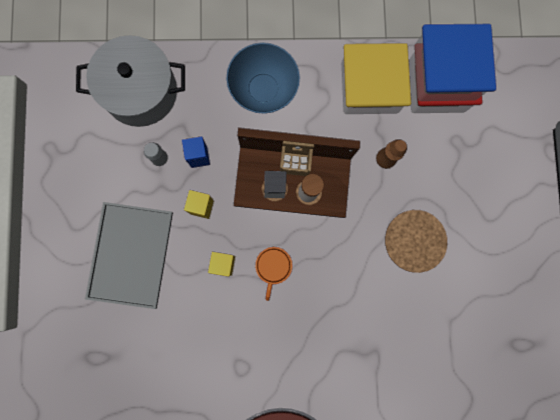

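Side view: the jar (304,255) and tin (308,220) stand in front of the box (336,245), with the tray at (243,148) and the trivet at (240,392). Top view: the panel runs (240,135) to (358,152), so the rack is turned a few degrees, and the yellow and blue look-alikes are at (198,203), (221,264) and (195,152). Next I'll measure the yaws and refine the positions.

Run:
```python
from h import *
np.set_printoptions(precision=4,suppress=True)
p=read_camera("top"); 
def rect(l,z,q=p,i=0):
    m=masks_of(q,l)
    for d in m[:3]:
        k=d["pixels"].astype(np.uint8);c=max(cv2.findContours(k,0,1)[0],key=cv2.contourArea)[:,0,:]
        P=np.array([ray(q,u,v,z)[:2] for u,v in c],np.float32)
        r=cv2.minAreaRect(P);print(l,round(d["score"],2),np.array(r[0]),np.array(r[1]),round(r[2],1))
rect("tray",.018);rect("rack",.015);rect("trivet",.008);rect("tin",.105);rect("jar",.125);rect("sugar_box",.1)
# edges of rack dark: bottom front plinth edge & panel
g=cv2.cvtColor(np.array(p["color"]),cv2.COLOR_RGB2GRAY)
for n,(u0,u1),(v0,v1),z in(("plinth front",(240,342),(190,230),.015),("panel back top",(248,350),(115,148),.12)):
    P=[]
    for u in range(u0,u1,3):
        col=cv2.GaussianBlur(g,(3,3),0)[v0:v1,u].astype(float);d=np.diff(col)
        v=v0+(np.argmax(d) if n[1]=="l" else np.argmin(d))+.5
        P.append(ray(p,u,v,z)[:2])
    f=cv2.fitLine(np.array(P,np.float32),cv2.DIST_HUBER,0,.001,.001).ravel();print(n,f,np.degrees(np.arctan2(f[1],f[0])))
```

```text
tray 0.95 [0.4594 0.3147] [0.1537 0.2101] 80.6
rack 0.69 [ 0.6315 -0.0465] [0.2773 0.1819] 83.2
rack 0.63 [ 0.6729 -0.2643] [0.0489 0.08  ] 42.7
trivet 0.59 [ 0.4749 -0.3092] [0.1387 0.1367] 88.6
tin 0.87 [0.5548 0.1539] [0.0534 0.0487] 74.1
tin 0.87 [0.4346 0.1101] [0.0489 0.043 ] 79.2
tin 0.71 [0.6612 0.1602] [0.0617 0.05  ] 8.8
jar 0.85 [ 0.5808 -0.0679] [0.0434 0.0569] 43.9
sugar_box 0.91 [ 0.6455 -0.044 ] [0.0633 0.071 ] 82.6
plinth front [ 0.1273  0.9919  0.5429 -0.0401] 82.68362
panel back top [ 0.1238  0.9923  0.6916 -0.0461] 82.88902
```

Emit:
apply_moves:
  plan:
    - [0,0,0,-0.169,0.5]
    - [-40,-41,0,0,0.5]
    - [-40,-41,0,0,0.5]
    - [-40,-41,0,0,0.5]
    - [-40,-41,0,0,0.5]
    - [-40,-41,0,0,0.5]
    - [-40,-41,0,0,0.5]
    - [-40,-41,0,0,0.5]
    - [-40,-41,0,0,0.5]
    - [-40,-41,0,0,0.5]
  force: 40

```text
time: 2.7
tcp_pos: [0.4643, 0.0898, 0.2315]
tcp_rot: [[-0.992, 0.125, 0.001], [0.125, 0.992, 0.0], [-0.001, 0.0, -1.0]]
contact_force: [0.7, 0.9, -0.5]
opening: 0.0641
grasp_force: 0.0
```

Emit:
apply_moves:
  plan:
    - [-36,-38,15,0,0.5]
    - [-36,-38,15,0,0.5]
    - [-36,-38,15,0,0.5]
    - [-36,-37,15,0,0.5]
    - [0,0,0,0,0.5]
    - [0,0,0,0,0.5]

```text
time: 3.45
tcp_pos: [0.5869, -0.0759, 0.1711]
tcp_rot: [[-0.992, 0.125, -0.001], [0.125, 0.992, 0.001], [0.001, 0.0, -1.0]]
contact_force: [-0.3, 0.4, -0.9]
opening: 0.0642
grasp_force: 0.0
```

Run:
```python
from h import *
p=read_camera("side");c=np.array(p["color"])[130:330,230:400,::-1];cv2.imwrite("pics/s1.png",cv2.resize(c,None,fx=3.5,fy=3,interpolation=cv2.INTER_CUBIC))
for n in("side","top"):
  p=read_camera(n)
  for l in("jar","tin"):
    for d in spot_point(p,l)[:4]: print(n,l,round(d["score"],2),w(p,d["at"]))
print(get_state()["tcp_pos"])
```

```text
side jar 0.18 [ 0.66372113 -0.2557049  -0.00254389]
side tin 0.83 [ 0.56255706  0.1611586  -0.00273576]
side tin 0.7 [ 6.69374535e-01  1.62504660e-01 -3.20248564e-04]
side tin 0.64 [4.35844287e-01 1.11544352e-01 1.38323308e-04]
side tin 0.61 [ 0.59695757 -0.00540287  0.01768905]
top tin 0.89 [ 0.43471502  0.10980313 -0.00118852]
top tin 0.78 [ 0.560625    0.16355159 -0.00327189]
top tin 0.73 [ 0.59642817 -0.00137986  0.01569993]
top tin 0.58 [ 0.67396567  0.17016689 -0.00196439]
[ 0.58732222 -0.07560145  0.1718329 ]
```

View pics/s1.png

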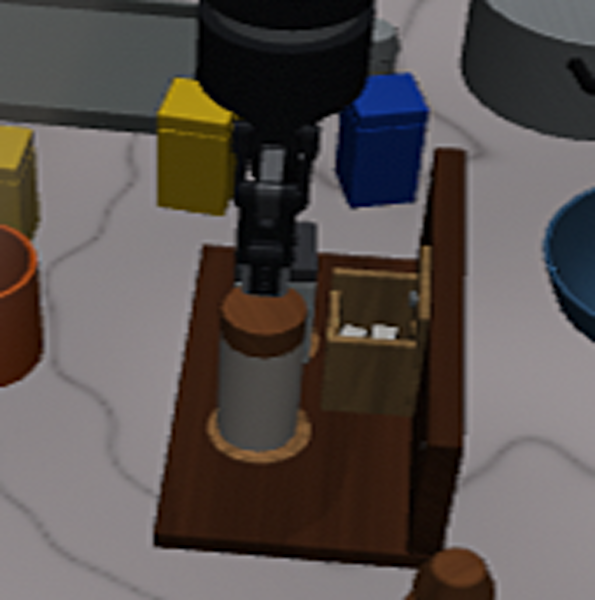

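The crop shows the open gripper centred over the jar lid (265,300), with clearance to the tin, so I'm descending.

Emit:
apply_moves:
  plan:
    - [0,0,20,0,0.5]
    - [0,0,20,0,0.5]
    - [0,0,20,0,0.5]
    - [0,0,20,0,0.5]
    - [0,0,15,0,0.5]
    - [0,0,9,0,0.5]
    - [0,0,0,0,0.5]

```text
time: 4.68
tcp_pos: [0.5871, -0.076, 0.067]
tcp_rot: [[-0.992, 0.124, -0.001], [0.124, 0.992, 0.0], [0.001, 0.0, -1.0]]
contact_force: [0.4, 0.3, 0.3]
opening: 0.0643
grasp_force: 0.0
```

Emit:
apply_moves:
  plan:
    - [0,0,0,0,0.1]
    - [0,0,0,0,-0.1]
    - [0,0,0,0,-0.3]
    - [0,0,0,0,-0.5]
    - [0,0,0,0,-0.5]

```text
time: 5.3
tcp_pos: [0.5881, -0.0763, 0.0681]
tcp_rot: [[-0.992, 0.124, 0.002], [0.124, 0.992, -0.0], [-0.002, -0.0, -1.0]]
contact_force: [-0.6, 1.1, 6.9]
opening: 0.0433
grasp_force: 37.1
```

Emit:
apply_moves:
  plan:
    - [0,0,-8,0,-0.5]
    - [0,0,-16,0,-0.5]
    - [0,0,-20,0,-0.5]
    - [0,0,-24,0,-0.5]
    - [0,0,-24,0,-0.5]
    - [0,0,-20,0,-0.5]
    - [0,0,-8,0,-0.5]
    - [5,15,0,0,-0.5]
    - [10,30,0,0,-0.5]
    - [15,42,0,0,-0.5]

```text
time: 6.55
tcp_pos: [0.5674, 0.0151, 0.1862]
tcp_rot: [[-0.992, 0.126, -0.002], [0.126, 0.992, 0.0], [0.002, 0.0, -1.0]]
contact_force: [0.5, 0.0, -1.6]
opening: 0.0433
grasp_force: 37.3
```

Emit:
apply_moves:
  plan:
    - [15,42,0,0,-0.5]
    - [15,42,0,0,-0.5]
    - [15,42,0,0,-0.5]
    - [15,42,0,0,-0.5]
    - [15,42,0,0,-0.5]
    - [14,40,0,0,-0.5]
    - [8,24,0,0,-0.5]
    - [3,10,0,0,-0.5]
    - [0,0,20,0,-0.5]
    - [0,0,20,0,-0.5]

```text
time: 7.8
tcp_pos: [0.5041, 0.3078, 0.1464]
tcp_rot: [[-0.992, 0.125, -0.0], [0.125, 0.992, -0.0], [0.0, -0.0, -1.0]]
contact_force: [-0.1, -0.3, -2.4]
opening: 0.0428
grasp_force: 37.4
```

Emit:
apply_moves:
  plan:
    - [0,0,20,0,-0.5]
    - [0,0,20,0,-0.5]
    - [0,0,18,0,-0.5]
    - [0,0,14,0,-0.5]
    - [0,0,8,0,-0.5]
    - [0,0,4,0,-0.5]
    - [0,0,2,0,-0.5]
    - [0,0,2,0,-0.5]
    - [0,0,0,0,-0.5]

```text
time: 8.93
tcp_pos: [0.5047, 0.3082, 0.0595]
tcp_rot: [[-0.992, 0.124, 0.0], [0.124, 0.992, 0.0], [-0.0, 0.0, -1.0]]
contact_force: [0.3, -0.4, -1.0]
opening: 0.0434
grasp_force: 37.4
```

Emit:
apply_moves:
  plan:
    - [0,0,1,0,-0.5]
    - [0,0,1,0,-0.5]
    - [0,0,0,0,-0.5]

```text
time: 9.3
tcp_pos: [0.5048, 0.3083, 0.0582]
tcp_rot: [[-0.992, 0.124, 0.001], [0.124, 0.992, 0.0], [-0.001, 0.0, -1.0]]
contact_force: [-2.2, -0.5, 7.0]
opening: 0.0428
grasp_force: 37.9
```

Emit:
apply_moves:
  plan:
    - [0,0,0,0,0.2]
    - [0,0,0,0,0.5]
    - [0,0,0,0,0.5]
    - [0,0,-20,0,0.5]
    - [0,0,-40,0,0.5]
    - [0,0,-50,0,0.5]
    - [-10,-20,-20,0,0.5]
    - [-18,-42,0,0,0.5]
    - [-18,-42,0,0,0.5]
    - [-18,-42,0,0,0.5]

```text
time: 10.55
tcp_pos: [0.5502, 0.154, 0.1874]
tcp_rot: [[-0.992, 0.124, 0.0], [0.124, 0.992, 0.0], [-0.0, 0.0, -1.0]]
contact_force: [0.4, -0.0, 0.5]
opening: 0.0637
grasp_force: 0.0
```

Emit:
apply_moves:
  plan:
    - [-18,-42,0,0,0.5]
    - [-18,-42,0,0,0.5]
    - [-18,-40,10,0,0.5]
    - [-13,-27,20,0,0.5]
    - [0,0,20,0,0.5]
    - [0,0,0,0,0.5]

```text
time: 11.3
tcp_pos: [0.5964, -0.0031, 0.1359]
tcp_rot: [[-0.992, 0.125, -0.003], [0.125, 0.992, 0.0], [0.003, 0.0, -1.0]]
contact_force: [0.4, 0.1, -0.6]
opening: 0.064
grasp_force: 0.0
```

Run:
```python
from h import *
p=read_camera("side");c=np.array(p["color"])[90:330,180:400,::-1];cv2.imwrite("pics/s2.png",cv2.resize(c,None,fx=2.5,fy=2.5,interpolation=cv2.INTER_CUBIC))
for n in("side","top"):
  p=read_camera(n)
  for d in spot_point(p,"jar")[:2]: print(n,"jar",round(d["score"],2),w(p,d["at"]))
print(get_state()["tcp_pos"])
```

```text
side jar 0.83 [0.50505179 0.30151277 0.0036573 ]
top jar 0.73 [0.50164451 0.31097247 0.00360762]
[ 0.59811365 -0.00250467  0.13831469]
```

View pics/s2.png

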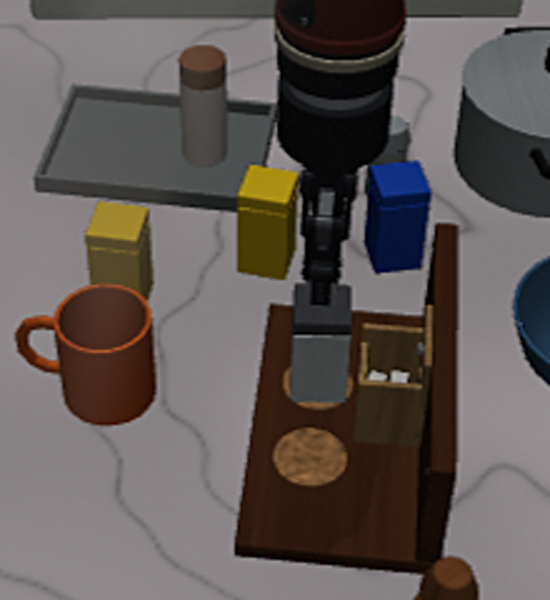

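The jar stands upright in the tray at (205,105) in the crop, and the gripper is centred above the tin at (320,300).

Emit:
apply_moves:
  plan:
    - [0,0,10,0,0.75]
    - [0,0,20,0,0.75]
    - [0,0,20,0,0.75]
    - [0,0,16,0,0.75]
    - [0,0,9,0,0.75]
    - [0,0,0,0,0.75]
    - [0,0,0,0,0.3]
    - [0,0,0,0,0.1]
    - [0,0,0,0,-0.1]
    - [0,0,0,0,-0.5]

```text
time: 12.8
tcp_pos: [0.5983, -0.0028, 0.0631]
tcp_rot: [[-0.992, 0.124, 0.002], [0.124, 0.992, 0.0], [-0.002, 0.0, -1.0]]
contact_force: [-0.5, 2.0, 5.6]
opening: 0.0443
grasp_force: 39.8
```

Emit:
apply_moves:
  plan:
    - [0,0,0,0,-0.5]
    - [0,0,0,0,-0.5]

```text
time: 13.05
tcp_pos: [0.5982, -0.0028, 0.0631]
tcp_rot: [[-0.992, 0.124, 0.001], [0.124, 0.992, 0.0], [-0.001, 0.0, -1.0]]
contact_force: [-0.5, 1.7, 6.7]
opening: 0.0444
grasp_force: 39.8
```

Emit:
apply_moves:
  plan:
    - [0,0,-8,0,-0.5]
    - [0,0,-16,0,-0.5]
    - [0,0,-24,0,-0.5]
    - [0,0,-28,0,-0.5]
    - [0,0,-24,0,-0.5]
    - [0,0,-16,0,-0.5]
    - [0,0,-4,0,-0.5]
    - [8,11,0,0,-0.5]
    - [16,22,0,0,-0.5]
    - [28,39,0,0,-0.5]

```text
time: 14.3
tcp_pos: [0.5538, 0.0756, 0.1811]
tcp_rot: [[-0.992, 0.126, -0.002], [0.126, 0.992, 0.0], [0.002, -0.0, -1.0]]
contact_force: [0.2, 0.4, -2.1]
opening: 0.0441
grasp_force: 40.1
```

Emit:
apply_moves:
  plan:
    - [28,39,0,0,-0.5]
    - [28,39,0,0,-0.5]
    - [28,39,0,0,-0.5]
    - [28,39,0,0,-0.5]
    - [28,39,0,0,-0.5]
    - [16,22,0,0,-0.5]
    - [8,11,0,0,-0.5]
    - [0,0,20,0,-0.5]
    - [0,0,25,0,-0.5]
    - [0,0,25,0,-0.5]

```text
time: 15.55
tcp_pos: [0.4203, 0.3211, 0.1111]
tcp_rot: [[-0.992, 0.125, -0.001], [0.125, 0.992, -0.001], [0.0, -0.001, -1.0]]
contact_force: [-0.2, -0.0, -1.7]
opening: 0.044
grasp_force: 40.3
```

Emit:
apply_moves:
  plan:
    - [0,0,20,0,-0.5]
    - [0,0,18,0,-0.5]
    - [0,0,12,0,-0.5]
    - [0,0,6,0,-0.5]
    - [0,0,2,0,-0.5]
    - [0,0,1,0,-0.5]
    - [0,0,1,0,-0.5]
    - [0,0,0,0,-0.5]

```text
time: 16.55
tcp_pos: [0.421, 0.3219, 0.0531]
tcp_rot: [[-0.992, 0.124, 0.001], [0.124, 0.992, 0.0], [-0.001, 0.001, -1.0]]
contact_force: [-1.7, -0.9, 4.7]
opening: 0.0443
grasp_force: 40.1
```

Emit:
apply_moves:
  plan:
    - [0,0,0,0,0.2]
    - [0,0,0,0,0.5]
    - [0,0,0,0,0.5]
    - [0,0,-20,0,0.5]
    - [0,0,-45,0,0.5]
    - [0,0,-50,0,0.5]
    - [-8,-10,-33,0,0.8]
    - [-16,-20,0,0,1]
    - [-30,-37,0,0,1]
    - [-30,-37,0,0,1]

```text
time: 17.8
tcp_pos: [0.4916, 0.2071, 0.2005]
tcp_rot: [[-0.992, 0.124, 0.0], [0.124, 0.992, 0.0], [-0.0, 0.0, -1.0]]
contact_force: [0.0, 0.7, 0.2]
opening: 0.0854
grasp_force: 0.0
```

Emit:
apply_moves:
  plan:
    - [-30,-37,0,0,1]
    - [-30,-37,0,0,1]
    - [-30,-37,0,0,1]
    - [-30,-37,0,0,1]
    - [-30,-37,0,0,1]
    - [-30,-37,0,0,1]
    - [-6,-10,20,0,1]
    - [0,0,25,0,1]
    - [0,0,0,0,1]
    - [0,0,0,0,1]

```text
time: 19.05
tcp_pos: [0.647, -0.0452, 0.1562]
tcp_rot: [[-0.992, 0.124, 0.001], [0.124, 0.992, -0.0], [-0.001, -0.0, -1.0]]
contact_force: [0.4, -0.2, 0.6]
opening: 0.085
grasp_force: 0.0
```

Run:
```python
from h import *
p=read_camera("side");c=np.array(p["color"])[90:330,180:400,::-1];cv2.imwrite("pics/s3.png",cv2.resize(c,None,fx=2.5,fy=2.5,interpolation=cv2.INTER_CUBIC))
for n in("side","top"):
  p=read_camera(n)
  for l in("jar","tin","sugar_box"):
    for d in spot_point(p,l)[:4]: print(n,l,round(d["score"],2),w(p,d["at"]))
print(get_state()["tcp_pos"])
```

```text
side jar 0.61 [0.50237277 0.30408074 0.006344  ]
side tin 0.92 [0.41934399 0.31863813 0.01022276]
side tin 0.8 [5.64798770e-01 1.58070208e-01 3.00126973e-04]
side tin 0.72 [0.67017782 0.16333365 0.0012442 ]
side tin 0.68 [ 0.43415467  0.11206615 -0.00050428]
side sugar_box 0.89 [ 0.64561052 -0.04821458  0.02952577]
top jar 0.75 [0.50164463 0.31132171 0.00530998]
top tin 0.88 [0.4194279  0.32122848 0.00606197]
top tin 0.88 [ 0.67847024  0.16772841 -0.00295063]
top tin 0.78 [ 0.56181093  0.16475888 -0.00205698]
top tin 0.45 [ 0.43415834  0.10940305 -0.00164683]
[ 0.64676461 -0.04526237  0.15556228]
```

View pics/s3.png

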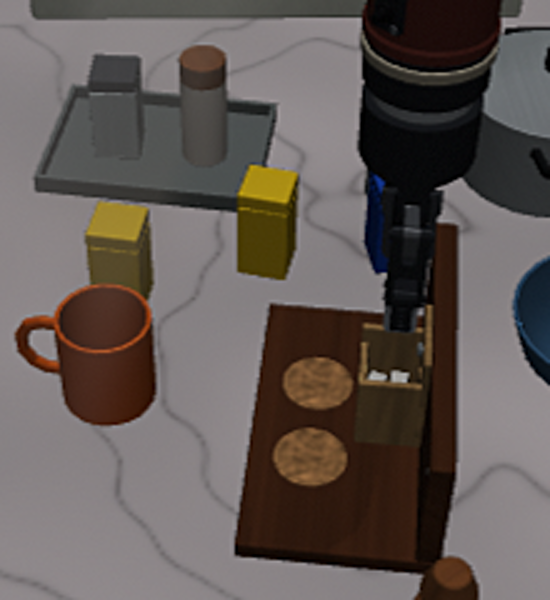

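Jar and tin are upright in the tray, at (205,105) and (117,105). The gripper straddles the sugar box at (400,320).

Emit:
apply_moves:
  plan:
    - [0,0,15,0,1]
    - [0,0,20,0,1]
    - [0,0,20,0,1]
    - [0,0,20,0,1]
    - [0,0,14,0,1]
    - [0,0,8,0,1]
    - [0,0,0,0,1]

```text
time: 20.38
tcp_pos: [0.6464, -0.0453, 0.0578]
tcp_rot: [[-0.992, 0.124, -0.001], [0.124, 0.992, 0.0], [0.001, 0.0, -1.0]]
contact_force: [-0.6, 0.2, 0.1]
opening: 0.0853
grasp_force: 0.0
```

Emit:
apply_moves:
  plan:
    - [0,0,0,0,0.7]
    - [0,0,0,0,0.55]
    - [0,0,0,0,0.45]
    - [0,0,0,0,0.3]
    - [0,0,0,0,0.2]
  force: 40

```text
time: 21.0
tcp_pos: [0.647, -0.0453, 0.0589]
tcp_rot: [[-0.992, 0.124, 0.001], [0.124, 0.992, -0.0], [-0.001, -0.0, -1.0]]
contact_force: [0.0, 0.7, 5.5]
opening: 0.0615
grasp_force: 42.8
```

Emit:
apply_moves:
  plan:
    - [0,0,-4,0,0.2]
    - [0,0,-5,0,0.2]
    - [0,0,-5,0,0.2]
    - [0,0,-5,0,0.2]
    - [0,0,0,0,0.2]
    - [0,0,0,0,0.2]

```text
time: 21.75
tcp_pos: [0.6466, -0.0453, 0.0772]
tcp_rot: [[-0.992, 0.124, -0.0], [0.124, 0.992, 0.0], [0.0, 0.0, -1.0]]
contact_force: [0.0, -0.5, -2.4]
opening: 0.0613
grasp_force: 44.0
```

Emit:
apply_moves:
  plan:
    - [4,0,0,0,0.2]
    - [5,0,0,0,0.2]
    - [6,0,0,0,0.2]
    - [0,0,0,0,0.2]

```text
time: 22.25
tcp_pos: [0.6312, -0.0434, 0.0773]
tcp_rot: [[-0.992, 0.124, -0.0], [0.124, 0.992, 0.0], [0.0, -0.0, -1.0]]
contact_force: [0.0, -0.2, -1.8]
opening: 0.0616
grasp_force: 44.0
```

Emit:
apply_moves:
  plan:
    - [10,0,0,0,0.2]
    - [15,0,0,0,0.2]
    - [0,0,-10,0,0.2]
    - [0,0,-25,0,0.2]
    - [0,0,-30,0,0.2]
    - [0,0,-30,0,0.2]
    - [0,0,-15,0,0.2]
    - [6,-16,0,0,0.2]
    - [12,-36,0,0,0.2]
    - [14,-42,0,0,0.2]

```text
time: 23.5
tcp_pos: [0.5621, -0.1307, 0.186]
tcp_rot: [[-0.992, 0.124, -0.002], [0.124, 0.992, 0.0], [0.002, 0.0, -1.0]]
contact_force: [0.7, -0.8, -2.1]
opening: 0.0612
grasp_force: 44.3
```

Emit:
apply_moves:
  plan:
    - [14,-42,0,0,0.2]
    - [14,-42,0,0,0.2]
    - [14,-42,0,0,0.2]
    - [14,-40,0,0,0.2]
    - [8,-20,0,0,0.2]
    - [2,-6,0,0,0.2]
    - [0,0,20,0,0.2]
    - [0,0,25,0,0.2]
    - [0,0,25,0,0.2]
    - [0,0,15,0,0.2]

```text
time: 24.75
tcp_pos: [0.4736, -0.3108, 0.1007]
tcp_rot: [[-0.992, 0.124, -0.002], [0.124, 0.992, 0.001], [0.002, 0.001, -1.0]]
contact_force: [-0.5, -0.1, -2.3]
opening: 0.061
grasp_force: 44.4
```

Emit:
apply_moves:
  plan:
    - [0,0,10,0,0.2]
    - [0,0,0,0,0.2]

```text
time: 25.0
tcp_pos: [0.474, -0.3116, 0.0919]
tcp_rot: [[-0.992, 0.124, -0.001], [0.124, 0.992, 0.001], [0.001, 0.0, -1.0]]
contact_force: [-0.5, -0.6, -2.2]
opening: 0.0617
grasp_force: 44.4
```

Run:
```python
from h import *
p=read_camera("side");c=np.array(p["color"])[180:420,100:320,::-1];cv2.imwrite("pics/s4.png",cv2.resize(c,None,fx=2.5,fy=2.5,interpolation=cv2.INTER_CUBIC))
for n in("side","top"):
  p=read_camera(n)
  for l in("sugar_box","trivet"):
    for d in spot_point(p,l)[:2]: print(n,l,round(d["score"],2),w(p,d["at"]))
print(get_state()["tcp_pos"])
```

```text
side sugar_box 0.87 [ 0.47151632 -0.31726952  0.06122413]
side sugar_box 0.41 [ 6.71234265e-01  2.53778076e-01 -5.94012809e-04]
side trivet 0.91 [ 0.47807744 -0.31357165  0.00237545]
top sugar_box 0.77 [ 0.47709158 -0.31027559  0.06609137]
top trivet 0.75 [ 0.47087465 -0.31344449 -0.0004824 ]
[ 0.47443037 -0.3121378   0.09281068]
```

View pics/s4.png

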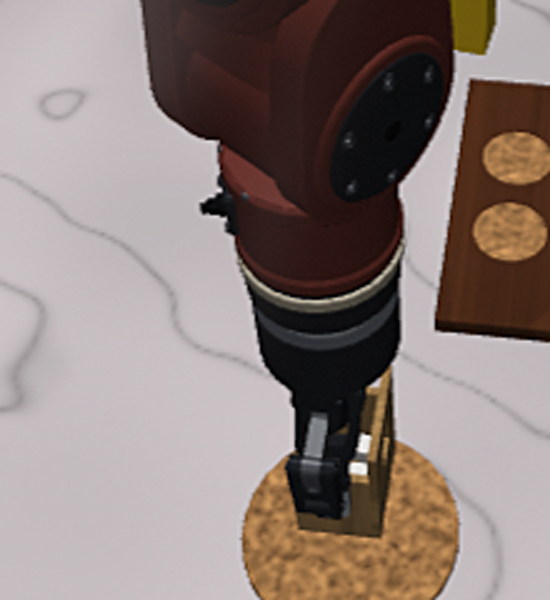

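The box hangs level over the middle of the trivet (345,520), so I'm lowering it.

Emit:
apply_moves:
  plan:
    - [0,0,16,0,0.2]
    - [0,0,16,0,0.2]
    - [0,0,12,0,0.2]
    - [0,0,6,0,0.2]
    - [0,0,2,0,0.2]
    - [0,0,1,0,0.2]
    - [0,0,1,0,0.2]
    - [0,0,0,0,0.2]

```text
time: 26.35
tcp_pos: [0.4743, -0.312, 0.0385]
tcp_rot: [[-0.992, 0.124, 0.0], [0.124, 0.992, -0.0], [-0.0, -0.0, -1.0]]
contact_force: [-0.9, -0.8, -1.3]
opening: 0.0612
grasp_force: 44.4
```

Emit:
apply_moves:
  plan:
    - [0,0,1,0,0.2]
    - [0,0,1,0,0.2]
    - [0,0,0,0,0.2]

```text
time: 26.72
tcp_pos: [0.4745, -0.3121, 0.0374]
tcp_rot: [[-0.992, 0.124, 0.001], [0.124, 0.992, -0.001], [-0.001, -0.001, -1.0]]
contact_force: [-2.3, 1.8, 11.1]
opening: 0.0611
grasp_force: 45.7
```

Seated. I'm releasing slowly and rising, then looking.

Emit:
apply_moves:
  plan:
    - [0,0,0,0,0.6]
    - [0,0,0,0,0.8]
    - [0,0,0,0,1]
    - [0,0,0,0,1]
    - [0,0,-20,0,1]
    - [0,0,-40,0,1]
    - [0,0,-50,0,1]
    - [0,0,-50,0,1]
    - [0,0,0,0,1]

```text
time: 27.85
tcp_pos: [0.476, -0.3135, 0.2003]
tcp_rot: [[-0.992, 0.124, 0.005], [0.124, 0.992, -0.005], [-0.006, -0.004, -1.0]]
contact_force: [-0.4, 0.5, -0.3]
opening: 0.0853
grasp_force: 0.0
```

Run:
```python
from h import *
p=read_camera("side");save(p,"s5")
for n in("side","top"):
  p=read_camera(n)
  for l in("sugar_box","trivet","jar","tin"):
    for d in spot_point(p,l)[:4]: print(n,l,round(d["score"],2),w(p,d["at"]).round(4))
print(get_state()["tcp_pos"])
```

```text
side sugar_box 0.9 [ 0.4714 -0.3172  0.0054]
side tin 0.93 [0.565  0.1608 0.001 ]
side tin 0.77 [0.6724 0.1632 0.0007]
top sugar_box 0.73 [ 0.4766 -0.3084  0.009 ]
top trivet 0.96 [ 0.4702 -0.3108 -0.0009]
top jar 0.76 [0.5046 0.3077 0.0048]
top tin 0.93 [0.678  0.1686 0.0015]
top tin 0.78 [0.4195 0.3228 0.0037]
top tin 0.66 [ 0.4354  0.1143 -0.    ]
top tin 0.56 [ 0.5605  0.1633 -0.0047]
[ 0.47399106 -0.31181726  0.19584739]
```

View pics/s5.png

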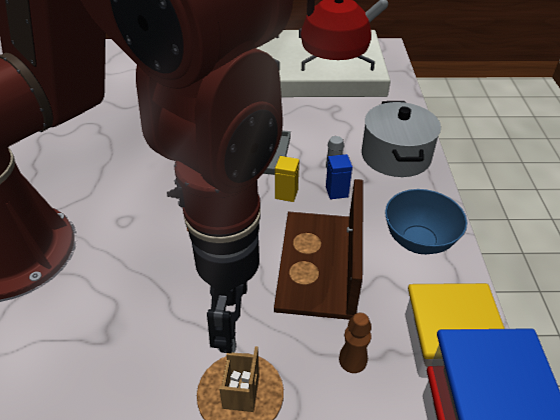

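The box stands upright in the middle of the trivet (238,385). The detector puts it within a few mm of the centre, so the tin goes back first.

Emit:
apply_moves:
  plan:
    - [4,22,0,0,0.75]
    - [10,48,0,0,0.75]
    - [10,48,0,0,0.75]
    - [10,48,0,0,0.75]
    - [10,48,0,0,0.75]
    - [10,48,0,0,0.75]
    - [10,48,0,0,0.75]
    - [10,48,0,0,0.75]
    - [10,48,0,0,0.75]
    - [10,48,0,0,0.75]

```text
time: 29.65
tcp_pos: [0.4361, 0.1525, 0.1964]
tcp_rot: [[-0.992, 0.124, 0.0], [0.124, 0.992, 0.0], [-0.0, 0.0, -1.0]]
contact_force: [0.9, -0.5, 0.2]
opening: 0.0746
grasp_force: 0.0
```

Emit:
apply_moves:
  plan:
    - [10,48,0,0,0.75]
    - [10,48,0,0,0.75]
    - [10,48,0,0,0.75]
    - [8,24,0,0,0.75]
    - [0,0,25,0,0.75]
    - [0,0,25,0,0.75]
    - [0,0,0,0,0.75]
    - [0,0,0,0,0.75]

```text
time: 30.65
tcp_pos: [0.4205, 0.322, 0.1472]
tcp_rot: [[-0.992, 0.124, 0.001], [0.124, 0.992, 0.0], [-0.001, 0.001, -1.0]]
contact_force: [1.4, 0.1, -0.2]
opening: 0.0745
grasp_force: 0.0
```

Emit:
apply_moves:
  plan:
    - [0,0,25,0,0.75]
    - [0,0,25,0,0.75]
    - [0,0,20,0,0.75]
    - [0,0,16,0,0.75]
    - [0,0,8,0,0.75]
    - [0,0,0,0,0.75]
    - [0,0,0,0,0.3]
    - [0,0,0,0,0.1]
    - [0,0,0,0,-0.1]
    - [0,0,0,0,-0.5]
  force: 40

```text
time: 31.9
tcp_pos: [0.4211, 0.3221, 0.0531]
tcp_rot: [[-0.992, 0.124, 0.001], [0.124, 0.992, 0.001], [-0.001, 0.001, -1.0]]
contact_force: [0.2, 0.9, 5.9]
opening: 0.0445
grasp_force: 39.2
```

Emit:
apply_moves:
  plan:
    - [0,0,0,0,-0.5]
    - [0,0,-8,0,-0.5]
    - [0,0,-16,0,-0.5]
    - [0,0,-28,0,-0.5]
    - [0,0,-30,0,-0.5]
    - [0,0,-28,0,-0.5]
    - [0,0,-18,0,-0.5]
    - [0,0,0,0,-0.5]

```text
time: 32.9
tcp_pos: [0.4213, 0.322, 0.1816]
tcp_rot: [[-0.992, 0.124, 0.002], [0.124, 0.992, 0.001], [-0.002, 0.001, -1.0]]
contact_force: [0.4, 1.0, -2.7]
opening: 0.0441
grasp_force: 40.5
```

Emit:
apply_moves:
  plan:
    - [-8,-11,0,0,-0.5]
    - [-16,-22,0,0,-0.5]
    - [-28,-39,0,0,-0.5]
    - [-28,-39,0,0,-0.5]
    - [-28,-39,0,0,-0.5]
    - [-28,-39,0,0,-0.5]
    - [-28,-39,0,0,-0.5]
    - [-28,-39,0,0,-0.5]
    - [-16,-22,0,0,-0.5]
    - [-8,-11,0,0,-0.5]

```text
time: 34.15
tcp_pos: [0.5973, -0.0049, 0.179]
tcp_rot: [[-0.992, 0.126, -0.002], [0.126, 0.992, -0.0], [0.002, -0.0, -1.0]]
contact_force: [-0.6, 0.2, -3.0]
opening: 0.0438
grasp_force: 40.6
```

Emit:
apply_moves:
  plan:
    - [0,0,0,0,-0.5]
    - [0,0,10,0,-0.5]
    - [0,0,25,0,-0.5]
    - [0,0,30,0,-0.5]
    - [0,0,25,0,-0.5]
    - [0,0,15,0,-0.5]
    - [0,0,6,0,-0.5]
    - [0,0,2,0,-0.5]
    - [0,0,0,0,-0.5]

```text
time: 35.28
tcp_pos: [0.598, -0.0029, 0.068]
tcp_rot: [[-0.992, 0.124, 0.001], [0.124, 0.992, -0.0], [-0.001, -0.0, -1.0]]
contact_force: [-0.4, 0.3, -1.4]
opening: 0.0438
grasp_force: 40.5
```

Emit:
apply_moves:
  plan:
    - [0,0,2,0,-0.5]
    - [0,0,1,0,-0.5]
    - [0,0,1,0,-0.5]
    - [0,0,0,0,-0.5]

```text
time: 35.78
tcp_pos: [0.5975, -0.0029, 0.0632]
tcp_rot: [[-0.992, 0.124, -0.0], [0.124, 0.992, -0.0], [0.0, -0.0, -1.0]]
contact_force: [-0.3, -0.0, -1.9]
opening: 0.044
grasp_force: 40.5
```

Emit:
apply_moves:
  plan:
    - [0,0,1,0,-0.5]
    - [0,0,1,0,-0.5]
    - [0,0,0,0,-0.5]

```text
time: 36.15
tcp_pos: [0.5981, -0.0028, 0.063]
tcp_rot: [[-0.992, 0.124, 0.002], [0.124, 0.992, -0.0], [-0.002, 0.0, -1.0]]
contact_force: [-4.2, 1.9, 14.2]
opening: 0.0441
grasp_force: 38.6
```

Emit:
apply_moves:
  plan:
    - [0,0,0,0,0.2]
    - [0,0,0,0,0.5]
    - [0,0,0,0,0.6]
    - [0,0,-20,0,0.6]
    - [0,0,-40,0,0.6]
    - [0,0,-50,0,0.6]
    - [8,15,-28,0,0.6]
    - [18,42,0,0,0.6]
    - [18,42,0,0,0.6]
    - [18,42,0,0,0.6]

```text
time: 37.4
tcp_pos: [0.5531, 0.1459, 0.1993]
tcp_rot: [[-0.992, 0.125, 0.0], [0.125, 0.992, 0.0], [-0.0, 0.0, -1.0]]
contact_force: [1.1, -0.4, 0.9]
opening: 0.0678
grasp_force: 0.0
```

Emit:
apply_moves:
  plan:
    - [18,42,0,0,0.6]
    - [18,42,0,0,0.6]
    - [18,42,0,0,0.6]
    - [15,30,0,0,0.6]
    - [0,0,25,0,0.6]
    - [0,0,25,0,0.6]
    - [0,0,0,0,0.6]
    - [0,0,0,0,0.6]

```text
time: 38.4
tcp_pos: [0.505, 0.3082, 0.1501]
tcp_rot: [[-0.992, 0.125, 0.001], [0.125, 0.992, 0.0], [-0.001, 0.0, -1.0]]
contact_force: [0.2, -0.1, -0.5]
opening: 0.0682
grasp_force: 0.0
```

Descend to the release height of 0.058 and grip.

Emit:
apply_moves:
  plan:
    - [0,0,25,0,0.6]
    - [0,0,25,0,0.6]
    - [0,0,20,0,0.6]
    - [0,0,14,0,0.6]
    - [0,0,8,0,0.6]
    - [0,0,0,0,0.6]
    - [0,0,0,0,0.3]
    - [0,0,0,0,0.1]
    - [0,0,0,0,-0.1]
    - [0,0,0,0,-0.5]

```text
time: 39.65
tcp_pos: [0.5052, 0.3085, 0.0581]
tcp_rot: [[-0.992, 0.124, 0.001], [0.124, 0.992, 0.001], [-0.001, 0.001, -1.0]]
contact_force: [0.1, 0.5, 5.3]
opening: 0.0431
grasp_force: 36.2
```

Emit:
apply_moves:
  plan:
    - [0,0,0,0,-0.5]
    - [0,0,-8,0,-0.5]
    - [0,0,-16,0,-0.5]
    - [0,0,-28,0,-0.5]
    - [0,0,-30,0,-0.5]
    - [0,0,-28,0,-0.5]
    - [0,0,-22,0,-0.5]
    - [0,0,0,0,-0.5]

```text
time: 40.65
tcp_pos: [0.5056, 0.3085, 0.1916]
tcp_rot: [[-0.992, 0.124, 0.003], [0.124, 0.992, 0.001], [-0.003, 0.002, -1.0]]
contact_force: [0.2, -0.4, -2.4]
opening: 0.0432
grasp_force: 36.0
```

Emit:
apply_moves:
  plan:
    - [-5,-15,0,0,-0.5]
    - [-10,-30,0,0,-0.5]
    - [-15,-42,0,0,-0.5]
    - [-15,-42,0,0,-0.5]
    - [-15,-42,0,0,-0.5]
    - [-15,-42,0,0,-0.5]
    - [-15,-42,0,0,-0.5]
    - [-15,-42,0,0,-0.5]
    - [-14,-40,0,0,-0.5]
    - [-8,-24,0,0,-0.5]

```text
time: 41.9
tcp_pos: [0.5847, -0.0688, 0.1879]
tcp_rot: [[-0.992, 0.127, -0.002], [0.127, 0.992, -0.0], [0.002, -0.0, -1.0]]
contact_force: [-0.2, -0.3, -1.3]
opening: 0.0433
grasp_force: 36.1
```

Emit:
apply_moves:
  plan:
    - [-3,-10,0,0,-0.5]
    - [0,0,0,0,-0.5]
    - [0,0,10,0,-0.5]
    - [0,0,25,0,-0.5]
    - [0,0,30,0,-0.5]
    - [0,0,25,0,-0.5]
    - [0,0,18,0,-0.5]
    - [0,0,8,0,-0.5]
    - [0,0,3,0,-0.5]
    - [0,0,0,0,-0.5]

```text
time: 43.15
tcp_pos: [0.5876, -0.076, 0.0707]
tcp_rot: [[-0.992, 0.124, 0.001], [0.124, 0.992, -0.0], [-0.001, -0.0, -1.0]]
contact_force: [0.6, -1.1, -0.4]
opening: 0.0433
grasp_force: 36.1
```

Emit:
apply_moves:
  plan:
    - [0,0,1,0,-0.5]
    - [0,0,1,0,-0.5]
    - [0,0,1,0,-0.5]
    - [0,0,0,0,-0.5]

```text
time: 43.65
tcp_pos: [0.5877, -0.0763, 0.0681]
tcp_rot: [[-0.992, 0.125, 0.001], [0.125, 0.992, -0.0], [-0.001, -0.0, -1.0]]
contact_force: [-2.0, 0.8, 4.8]
opening: 0.0432
grasp_force: 36.9
```

Seated. Open to 64 mm only, because of the gap to the tin, and rise.

Emit:
apply_moves:
  plan:
    - [0,0,0,0,0.2]
    - [0,0,0,0,0.45]
    - [0,0,0,0,0.45]
    - [0,0,0,0,0.45]
    - [0,0,-20,0,0.45]
    - [0,0,-40,0,0.45]
    - [0,0,-50,0,0.45]
    - [0,0,-30,0,0.45]
    - [20,0,0,0,0.45]

```text
time: 44.78
tcp_pos: [0.5696, -0.0743, 0.2099]
tcp_rot: [[-0.992, 0.124, 0.005], [0.124, 0.992, -0.001], [-0.005, -0.001, -1.0]]
contact_force: [-0.2, -0.0, -0.7]
opening: 0.0618
grasp_force: 0.0
```

Emit:
apply_moves:
  plan:
    - [40,0,0,0,0.5]
    - [50,0,0,0,0.5]
    - [50,0,0,0,0.5]
    - [40,0,0,0,0.5]
    - [0,0,0,0,0.5]
    - [0,0,0,0,0.5]

```text
time: 45.52
tcp_pos: [0.3899, -0.0516, 0.2077]
tcp_rot: [[-0.992, 0.125, 0.002], [0.125, 0.992, -0.0], [-0.002, -0.0, -1.0]]
contact_force: [-0.6, -0.2, 0.1]
opening: 0.0641
grasp_force: 0.0
```

Run:
```python
from h import *
p=read_camera("side");save(p,"s6")
for n in("side","top"):
  p=read_camera(n)
  for l in("sugar_box","trivet","jar","tin","mug","shaker","mill"):
    for d in spot_point(p,l)[:4]: print(n,l,round(d["score"],2),w(p,d["at"]).round(4))
s=get_state();print(s["tcp_pos"],s["contact_force"])
```

```text
side sugar_box 0.68 [ 0.474  -0.3148  0.0052]
side sugar_box 0.37 [ 0.6001 -0.0054  0.0203]
side jar 0.79 [ 0.5879 -0.0804  0.0145]
side tin 0.98 [ 0.6733  0.1626 -0.0007]
side tin 0.76 [ 4.346e-01  1.116e-01 -2.000e-04]
side tin 0.75 [0.5647 0.1585 0.001 ]
side tin 0.66 [ 0.5991 -0.0059  0.0176]
side mug 0.6 [ 0.4257  0.0053 -0.0013]
side shaker 0.77 [ 6.717e-01  2.550e-01 -2.000e-04]
side mill 0.85 [ 0.6644 -0.2545 -0.0039]
top sugar_box 0.71 [ 0.4797 -0.3116  0.0086]
top trivet 0.61 [ 0.4757 -0.3121  0.0011]
top trivet 0.18 [ 0.6227 -0.0394 -0.003 ]
top jar 0.92 [ 0.5867 -0.0726  0.0146]
top tin 0.88 [ 0.5614  0.1613 -0.0041]
top tin 0.88 [ 6.732e-01  1.700e-01 -2.000e-04]
top tin 0.68 [ 0.4336  0.1131 -0.0038]
top tin 0.66 [ 0.5995 -0.0057  0.0124]
top mug 0.57 [0.4256 0.0114 0.0024]
top shaker 0.57 [ 0.6753  0.2613 -0.0018]
top shaker 0.2 [ 0.4772 -0.3092  0.0086]
top mill 0.59 [ 0.6611 -0.253  -0.0012]
[ 0.38894531 -0.05128558  0.20734484] [ 0.43435994 -0.87990626  0.04427414]
```

View pics/s6.png

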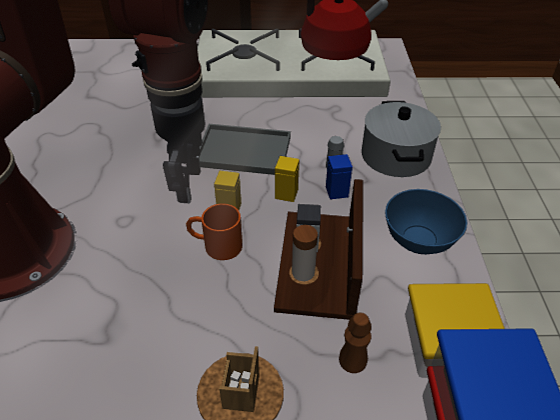

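The jar (304,255) and tin (308,220) are back on their cork spots, the box stands on the trivet (240,385), the tray is empty and the bystanders haven't moved.

```bash
python3 -c "
from plant import *
print(close_job())"
```

```text
the job is handed in; nothing more can be done
None
```

The job is handed in at about 46 s of 131: the sugar box stands on the trivet, the jar and tin measured within a few mm of their starting places, and the mug, shaker and mill are where they were; no verdict came back.

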